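Walk the steel bench block home and shut the keeper behind it

ROBOT

A 6-joint arm with a two-finger parallel gripper is mounted at the origin on the work surface. World frame = base frame: x ahead of the robot, y to its left, z up, the work surface at z = 0. Lengths are in m, angles in rad, forces in N, time in s.
With the tool pointing down it reaches from about 0.275 to 0.725 m from the base axis. Payload 15.9 kg.
Tool frame: the origin (TCP) lies at the very end of the fingers, on their centre line; the grasp point (between the pads) lies 19 mm behind it (robot.grip_point_offset is the distance from the TCP to the grasp point, in m); z points along the fingers, y is the direction in which the jaws open and shut (so a half turn about z gives the same grasp; the last joint's range is limited). The gripper opens to 85 mm and grips with 20 to 120 N. Pads are 22 mm wide; open, the fingers measure 114 mm over their backs; the gripper's body (76 mm by 85 mm) begins 54 mm behind the grasp point. The pads swing forward as they close: fully open they stand 13 mm farther back than shut.
Start: joints at [-1.205, 0.213, -0.034, 1.323, 0, 1.571], TCP at [0.179, -0.467, 0.231] pointing down, gripper open.
Joint ranges: [-2.98, 2.98], [-0.74, 1.72], [-1.14, 1.35], [-2.1, 2.04], [-1.57, 1.44], [-3.14, 3.14]. Speed limits (rad/s): [1.89, 1.89, 2.39, 2.57, 3.14, 3.14].

INTERFACE

Orientations are given as a unit quaternion [w, x, y, z].
In Python, from cell import robot gives the robot as it stands. The module is installed in compiled form; this text tells all that it offers.
- The arm moves only by the tool play_rows, never from a script. Its argument "motion" is a list of rows, each an object with "delta_pos": the shift along the tool's x, y, z scaled (see below), a list of three; "rot": the turn, a rotation vector about the tool's x, y, z scaled (see below), a list of three. A call has 1 to 10 rows; each row is the pose to reach, as a shift and turn from the pose commanded when the call began, along the tool's axes at that moment, turning the shorter way round; what a row does not reach only later rows make up. The controller multiplies each number of a shift by 0.25 m and each number of a turn by pi rad. A row lasts 1/10 s, in which the tool goes at most 50 mm and 8.59 degrees, less where a joint would pass 70% of its speed; a pose out of reach is approached as far as the arm can. A call with a number of a shift or a turn outside -1 to 1 is refused whole. A call with a gripper value outside its range is refused whole. "hand" is the closure, from 0 (fully open) to 1 (shut), set as the call begins (left out, the last holds). The fingers move at their own pace and stop on an object; the grip force is fixed at half the most. Time passes only in rows, so rows that repeat a pose let the fingers close. It gives the time, the measured TCP pose, the force and the opening at its end, in the units of the state.
- robot.read_state(): the state, without advancing time (a new reading comes with each control period).
- robot.read_camera(name): name is "scene" or "top"; returns a dict with "frame" (420x560x3 uint8, red, green, blue), "depth" (420x560 float32, m along the optical axis (not along the pixel's ray), 0 where there is no reading), "vertical_fov" (degrees; the focal length in pixels is half the picture's height over the tangent of half this angle, whatever the lens; pixels are square), "cx", "cy" (the principal point, pixels), "cam_to_world" (4x4, takes a point from camera to world coordinates). Camera axes: x right, y down, z forward; pixel columns grow to the right and rows downward; lengths in m; the calibration is good to about 2 mm. A picture is of the moment at which its call begins.
- robot.sign_off(): hands the job in, once; it reports no verdict.
The state is a dict: "t": time; "joints": joint angles; "joint_vel": joint speeds; "joint_torque": joint torques, N m; "position": TCP position; "tcp_rot": TCP orientation; "force": force on the tool from outside, world axes, zero at the start; "moment": the same for the moment, N m; "grip_width": finger opening in m.
Only numpy, scipy, OpenCV 4.12 (cv2) and the standard library are available. Lean on these libraries where they do the work, as an engineer would, in place of code of your own. Each camera call takes 0.05 s, during which the arm holds its last target. There are 200 camera calls.

TASK

Walk the heavy steel bench block away from the robot, swinging its two ends ahead in turn (let one end lead the other by 20 mm or more), until its whole front face is flush against the wooden stop bar and it overhangs the bar at neither end; then swing the red keeper fully shut behind it and let go. The block is too heavy to be shoved square-on: never press on it with more than 36 N, so push near alternate rear corners. Leave everything else where it is.

Things in the scene. Friction and masses are not known exactly. Their poses are not given: they have to be found in the camera images.
- block_center (a point): Centre (half-way up) of a polished steel block, 112 mm deep (its x) x 200 mm wide (its y) x 36 mm high, about 6 kg, too wide to grip. x points to its front face, which looks away from the robot towards the stop bar; y to its left. Its rear face is plain and upright; good pushing height is 15 to 25 mm above the table.
- block_left_front (a point): The block's left front corner (its +x, +y edge), half-way up, 56 mm ahead and 100 mm left of the block's centre.
- block_right_front (a point): The block's right front corner (its +x, -y edge), half-way up, 56 mm ahead and 100 mm right of the block's centre.
- dock_stop (a point): Middle of the near face of the fixed wooden stop bar, at table height. x points away from the robot, square to that face (the way the block must go), y to the left along the bar. The bar is 240 mm long in y, 26 mm thick, 32 mm high, ends painted yellow. Block home: centre at x = -56 mm, y = 0, same heading. The bar is rigid.
- keeper_pivot (a point): Upright pivot of the red keeper, 20 mm above the table, always 124 mm before (-x) and 150 mm right (-y) of dock_stop; its post has a 13 mm radius and is 40 mm high, on an aluminium strip 4 mm high and 30 mm wide that runs along x from the bar.
- keeper (a joint): Turn of the red keeper about the pivot, rad. 0: shut, pointing along the dock's +y, 5 mm behind the rear face of a block that is home; it cannot go past 0. It opens anticlockwise seen from above (1.57: pointing along the dock's -x), at most to 2.95; it starts at 2.1 to 2.8. It is shut by pushing its side, against 0.12 N m of friction, and stays where left.
- keeper_tip (a point): Tip of the keeper, a red bar 105 mm long from the pivot, 14 mm thick, reaching from 6 to 34 mm above the table; this point is 20 mm above the table.
- red_pliers: Combination pliers, red handles, 170 mm long, lying left of the block. Leave it alone.
- black_pliers: Pliers, black handles, 170 mm long, lying beyond the stop bar. Leave it alone.
- nail_jar: Clear jar of brass nails, 70 mm across, 69 mm high, standing beyond the stop bar. Leave it alone.
- phone: Black phone, 72 x 148 x 9 mm, lying beyond the stop bar to the right. Leave it alone.
- hammer: Hammer with a wooden handle, 250 mm long, lying far to the left. Leave it alone.
- block: The same block; origin at the middle of its underside. It stands on two rubber pads (30 mm in x, 20 mm in y, 4 mm thick) centred 60 mm left and right of its middle: pushing one rear corner pivots it about roughly the other pad. Sliding it takes 33 to 39 N at mid-face, about half of that 70 to 90 mm off mid-face; bearing down adds to it.

How it is judged:
On the way, in this order (a step that is already met when the one before it is completed fails the run):
1. one end of the block has been swung clearly ahead of the other (angle between the x axis of block_center and the x axis of dock_stop, either way round above 0.08 rad), for 0.1 s.
2. the block stands flush against the stop bar, while the keeper is still open (x of each of block_left_front, block_right_front in the frame of dock_stop above -0.004 m and y of block_center in the frame of dock_stop between -0.02 and 0.02 m and angle between block_center's own z axis and vertical below 0.05 rad and height (world z) of block_center below 0.022 m and value of joint keeper above 0.3 rad), for 0.2 s.
At the end, for the whole second after the job is handed in: Both front corners of the block are within 4 mm of the stop bar's face, the block stands flat and within 20 mm of the bar's middle along the bar, at rest, and the keeper is shut to within 0.09 rad (x of each of block_left_front, block_right_front in the frame of dock_stop above -0.004 m and y of block_center in the frame of dock_stop between -0.02 and 0.02 m and angle between block_center's own z axis and vertical below 0.05 rad and height (world z) of block_center below 0.022 m and value of joint keeper below 0.09 rad and linear speed of block below 0.01 m/s); the robot touches nothing.
It fails at once if the robot pressed on the block with more than 36 N (contact force between any of the fingers, the arm and block above 36 N).
It fails at once if another thing on the table was moved by more than 20 mm (distance of any of red_pliers, black_pliers, nail_jar, phone, hammer from where it was at the start of the episode above 0.02 m).
It also fails if it takes over 72 s, if anything falls off the work surface, if the arm or the gripper's body presses on something with over 40 N, if the wrist force passes 120 N, or if a joint passes its speed limit or range.

## Working session

There is one attempt and no reset: what is moved stays moved. The work goes in short steps, Python scripts to look and compute and a tool call to move; the robot and the scene stay as the last step left them, time stands still between calls to the robot, and variables do not carry over. Pictures are saved under pics/ and viewed, about 8 in all and at most 12, crops included, and the job is handed in when it is done.

Besides the shell and the picture viewer there is one more tool, called after "Emit:" by a JSON object that holds its "api" and its "payload", one argument or row to a line. play_rows: Moves the arm, as the interface text tells. Its arguments: {"type":"object","properties":{"motion":{"type":"array"},"hand":{"type":"number"}},"required":["motion"]}

```bash
mkdir -p pics; cat > h.py <<'E'
import numpy as np, cv2
from cell import robot
def cam(n):
    c=robot.read_camera(n); f=210/np.tan(np.radians(c["vertical_fov"]/2))
    d=c["depth"]; v,u=np.mgrid[:420,:560]
    P=np.stack([(u-c["cx"])/f*d,(v-c["cy"])/f*d,d],-1)
    T=np.array(c["cam_to_world"]); W=P@T[:3,:3].T+T[:3,3]; W[d==0]=np.nan
    return c["frame"],W,c
def save(n,img,k=1.4): cv2.imwrite("pics/"+n+".png",cv2.resize(img[...,::-1],None,fx=k,fy=k,interpolation=cv2.INTER_CUBIC))
E
python3 - <<'E'
from h import *
for n in("top","scene"):
    f,W,c=cam(n); save(n+"0",f); np.savez(n+"0",f=f,W=W)
    print(n,c["vertical_fov"],np.round(c["cam_to_world"],3).tolist())
s=robot.read_state(); print({k:np.round(s[k],3).tolist() for k in s})
print(robot.grip_point_offset)
E
```

```text
top 53.42524102678315 [[0.016, -0.986, 0.164, 0.449], [-1.0, -0.018, -0.01, 0.079], [0.013, -0.164, -0.986, 1.091], [0.0, 0.0, 0.0, 1.0]]
scene 50.55374135575704 [[0.747, 0.407, -0.525, 1.118], [0.664, -0.476, 0.577, -0.485], [-0.015, -0.78, -0.626, 0.647], [0.0, 0.0, 0.0, 1.0]]
{'t': 0.1, 'joints': [-1.205, 0.213, -0.035, 1.324, -0.0, 1.571], 'joint_vel': [0.0, -0.003, 0.002, -0.001, -0.0, -0.0], 'joint_torque': [0.002, -68.725, 48.781, 0.012, 0.0, -0.0], 'position': [0.179, -0.467, 0.231], 'tcp_rot': [-0.0, 0.983, 0.182, -0.0], 'force': [0.135, 0.454, -0.398], 'moment': [-0.021, -0.016, 0.004], 'grip_width': 0.086}
0.0187
```

View pics/top0.png

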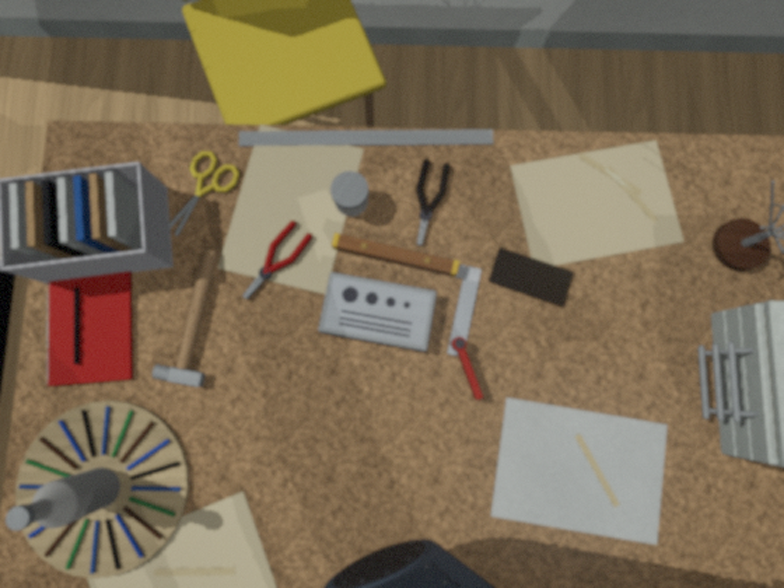

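View pics/scene0.png

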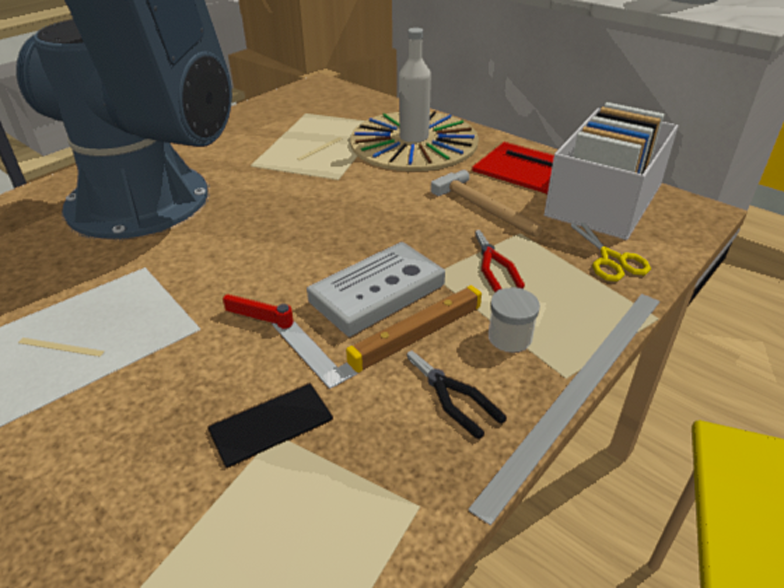

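The top view (enlarged 1.4×) shows the grey block at (378,312), the wooden bar from (334,240) to (458,267), the pivot at (459,345) and the keeper tip at (478,398). The scene view matches this. Next I'll measure them with depth.

```bash
cat >> h.py <<'E'
def rect(P):
    (c,s,a)=cv2.minAreaRect((P[:,:2]*1000).astype(np.float32)); return c,s,a,cv2.boxPoints((c,s,a))
def top_fit(f,W,show=True):
    hsv=cv2.cvtColor(f,cv2.COLOR_RGB2HSV); H,S,V=[hsv[...,i].astype(int) for i in range(3)]; z=W[...,2]
    roi=np.zeros(z.shape,bool); roi[160:300,220:360]=1
    out={}
    brown=roi&(z>.022)&(z<.045)&(S>70)&(H>5)&(H<35)&((W[...,0]>.0))
    grey=roi&(z>.028)&(z<.05)&(S<60)
    red=roi&(S>130)&((H<8)|(H>172))&(z>.015)&(z<.05)
    for n,m in(("bar",brown),("block",grey),("red",red)):
        k,l,st,_=cv2.connectedComponentsWithStats(m.astype(np.uint8),connectivity=4)
        for i in range(1,k):
            if st[i,4]<25: continue
            P=W[l==i]; c,s,a,b=rect(P); out.setdefault(n,[]).append(P)
            if show: print(n,"bb",st[i],"z%.3f"%np.median(P[:,2]),"c",np.round(c,1),"s",np.round(s,1),"a",round(a,1),"box",np.round(b).astype(int).tolist())
    return out
E
python3 - <<'E'
from h import *
d=np.load("top0.npz"); top_fit(d["f"],d["W"])
E
```

```text
bar bb [236 166  92  30 957] z0.033 c [687.3  62.5] s [240.1  27.6] a 77.8 box [[649, -52], [675, -58], [726, 177], [699, 183]]
block bb [ 227  194   84   56 3417] z0.037 c [579.1  92.8] s [200.5 112.9] a 80.7 box [[507, 3], [619, -15], [651, 183], [540, 201]]
red bb [326 248  19  37 218] z0.034 c [469.2 -75.7] s [94.5 14.7] a 21.1 box [[422, -86], [428, -100], [516, -66], [511, -52]]
```

Dock heading is -12.2° and the stop-face middle is at (674.6, 65.2) mm. In the dock frame the block centre is about (-99, +7) at +2.9°, and the keeper sits at about 2.15 rad. I'll close the hand and turn the tool so its x axis points along dock x.

Emit:
{"api": "play_rows", "payload": {
  "hand": 1,
  "motion": [
    {"delta_pos": [0,0,0],"rot": [0,0,0.046]},
    {"delta_pos": [0,0,0],"rot": [0,0,0.092]},
    {"delta_pos": [0,0,0],"rot": [0,0,0.138]},
    {"delta_pos": [0,0,0],"rot": [0,0,0.1844]},
    {"delta_pos": [0,0,0],"rot": [0,0,0.1844]}
  ]
}}

```text
t: 0.6
position: [0.1788, -0.4668, 0.2311]
tcp_rot: [-0.0, 0.994, -0.108, -0.0]
force: [0.7, 0.9, -0.6]
grip_width: 0.0122
```

```bash
cat >> h.py <<'E'
A=np.radians(-12.2); O=np.array([674.6,65.2]); RX=np.array([np.cos(A),np.sin(A)]); RY=np.array([-np.sin(A),np.cos(A)])
def dock(p): d=np.asarray(p)[...,:2]-O; return np.stack([d@RX,d@RY],-1)
def st():
    s=robot.read_state(); p=np.array(s["position"])*1000
    w,x,y,z=s["tcp_rot"]; print("t%.2f"%s["t"],"dock",np.round(dock(p),1),"z%.1f"%p[2],"yaw%.1f"%np.degrees(2*np.arctan2(y,x)),"F",np.round([np.dot(s["force"][:2],RX),np.dot(s["force"][:2],RY),s["force"][2]],1),"j",np.round(s["joints"],2),"w%.3f"%s["grip_width"])
E
python3 -c "
from h import *
st()"
```

```text
t0.60 dock [-372.2 -624.8] z231.1 yaw-12.4 F [ 0.5  1.  -0.6] j [-1.21  0.21 -0.03  1.32 -0.    2.15] w0.012
```

Emit:
{"api": "play_rows", "payload": {
  "motion": [
    {"delta_pos": [0.04,-0.1,0],"rot": [0,0,-0.047]},
    {"delta_pos": [0.08,-0.2,0],"rot": [0,0,-0.094]},
    {"delta_pos": [0.12,-0.3,0],"rot": [0,0,-0.141]},
    {"delta_pos": [0.16,-0.4,0],"rot": [0,0,-0.188]},
    {"delta_pos": [0.2,-0.5,0],"rot": [0,0,-0.235]},
    {"delta_pos": [0.24,-0.6,0],"rot": [0,0,-0.282]},
    {"delta_pos": [0.28,-0.7,0],"rot": [0,0,-0.329]},
    {"delta_pos": [0.32,-0.8,0],"rot": [0,0,-0.376]},
    {"delta_pos": [0.36,-0.9,0],"rot": [0,0,-0.423]},
    {"delta_pos": [0.4,-1.0,0],"rot": [0,0,-0.47]}
  ]
}}

```text
t: 1.6
position: [0.3299, -0.2427, 0.2313]
tcp_rot: [-0.0, 0.804, 0.595, -0.0]
force: [0.2, -1.0, 0.9]
grip_width: -0.0001
```

Emit:
{"api": "play_rows", "payload": {
  "motion": [
    {"delta_pos": [0,0,0],"rot": [0,0,-0.029]},
    {"delta_pos": [0,0,0],"rot": [0,0,-0.029]}
  ]
}}

```text
t: 1.8
position: [0.3298, -0.2432, 0.2312]
tcp_rot: [-0.0, 0.777, 0.629, -0.0]
force: [-0.4, -0.2, 0.4]
grip_width: -0.0
```

```bash
python3 -c "
from h import *
st()"
```

```text
t1.80 dock [-271.8 -374.3] z231.2 yaw78.0 F [-0.4 -0.2  0.4] j [-0.64  0.03 -0.25  1.3  -0.    1.14] w-0.000
```

Emit:
{"api": "play_rows", "payload": {
  "motion": [
    {"delta_pos": [0.14,0.05,0],"rot": [0,0,0]},
    {"delta_pos": [0.3,0.1,0],"rot": [0,0,0]},
    {"delta_pos": [0.46,0.15,0],"rot": [0,0,0]},
    {"delta_pos": [0.62,0.2,0],"rot": [0,0,0]},
    {"delta_pos": [0.78,0.25,0],"rot": [0,0,0]},
    {"delta_pos": [0.92,0.3,0],"rot": [0,0,0]},
    {"delta_pos": [1.0,0.32,0],"rot": [0,0,0]},
    {"delta_pos": [1.0,0.32,0],"rot": [0,0,0]}
  ]
}}

```text
t: 2.6
position: [0.4622, -0.0153, 0.2309]
tcp_rot: [-0.0, 0.779, 0.627, -0.0]
force: [-0.5, 0.1, -0.2]
grip_width: -0.0002
```

Emit:
{"api": "play_rows", "payload": {
  "motion": [
    {"delta_pos": [0.08,0,0.12],"rot": [0,0,0]},
    {"delta_pos": [0.164,0,0.26],"rot": [0,0,0]},
    {"delta_pos": [0.164,0,0.4],"rot": [0,0,0]},
    {"delta_pos": [0.164,0,0.54],"rot": [0,0,0]},
    {"delta_pos": [0.164,0,0.66],"rot": [0,0,0]},
    {"delta_pos": [0.164,0,0.76],"rot": [0,0,0]},
    {"delta_pos": [0.164,0,0.84],"rot": [0,0,0]},
    {"delta_pos": [0.164,0,0.868],"rot": [0,0,0]},
    {"delta_pos": [0.164,0,0.868],"rot": [0,0,0]}
  ]
}}

```text
t: 3.5
position: [0.4696, 0.0225, 0.0139]
tcp_rot: [-0.0, 0.78, 0.626, -0.001]
force: [-0.0, -0.3, 0.4]
grip_width: -0.0004
```

```bash
python3 - <<'E'
from h import *
st(); f,W,c=cam("scene"); save("s1",f[150:330,150:430],2.8)
E
```

```text
t3.50 dock [-191.4  -85.1] z13.9 yaw77.5 F [ 0.  -0.3  0.4] j [ 0.05  0.31 -0.49  0.77 -0.    1.84] w-0.000
```

View pics/s1.png

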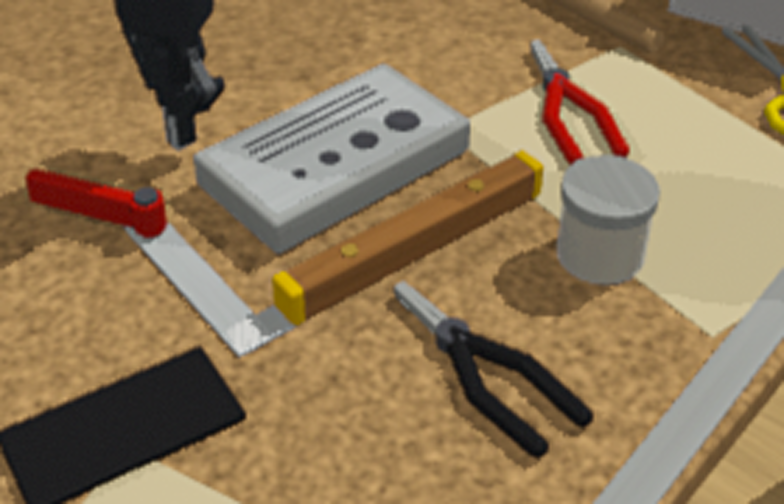

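The fingers are at (180,130) in the crop, just behind the block's right rear corner (200,160) and clear of the keeper. Advancing gently to contact.

Emit:
{"api": "play_rows", "payload": {
  "motion": [
    {"delta_pos": [0,0.02,0],"rot": [0,0,0]},
    {"delta_pos": [0,0.04,0],"rot": [0,0,0]},
    {"delta_pos": [0,0.056,0],"rot": [0,0,0]},
    {"delta_pos": [0,0.064,0],"rot": [0,0,0]},
    {"delta_pos": [0,0.072,0],"rot": [0,0,0]},
    {"delta_pos": [0,0.08,0],"rot": [0,0,0]}
  ]
}}

```text
t: 4.15
position: [0.4898, 0.0189, 0.0143]
tcp_rot: [-0.0, 0.779, 0.627, -0.0]
force: [1.3, 1.1, -0.0]
grip_width: -0.0002
```

Emit:
{"api": "play_rows", "payload": {
  "motion": [
    {"delta_pos": [0,0.004,0],"rot": [0,0,0]},
    {"delta_pos": [0,0.008,0],"rot": [0,0,0]},
    {"delta_pos": [0,0.012,0],"rot": [0,0,0]}
  ]
}}

```text
t: 4.45
position: [0.4927, 0.0183, 0.0143]
tcp_rot: [-0.0, 0.779, 0.627, -0.0]
force: [-0.4, 0.3, 0.4]
grip_width: -0.0002
```

Emit:
{"api": "play_rows", "payload": {
  "motion": [
    {"delta_pos": [0,0.004,0],"rot": [0,0,0]},
    {"delta_pos": [0,0.008,0],"rot": [0,0,0]},
    {"delta_pos": [0,0.012,0],"rot": [0,0,0]}
  ]
}}

```text
t: 4.75
position: [0.4954, 0.0177, 0.0142]
tcp_rot: [-0.0, 0.779, 0.627, -0.0]
force: [-6.5, 1.8, 3.8]
grip_width: 0.0
```

```bash
python3 - <<'E'
from h import *
st()
E
```

```text
t4.75 dock [-165.1  -84.3] z14.2 yaw77.6 F [-6.7  0.4  3.8] j [ 0.04  0.36 -0.42  0.79  0.    1.82] w0.000
```

Emit:
{"api": "play_rows", "payload": {
  "motion": [
    {"delta_pos": [0,0.004,0],"rot": [0,0,0]},
    {"delta_pos": [0,0.008,0],"rot": [0,0,0]}
  ]
}}

```text
t: 4.95
position: [0.4955, 0.0175, 0.0138]
tcp_rot: [-0.001, 0.779, 0.627, -0.001]
force: [-15.5, 3.4, 8.0]
grip_width: 0.0003
```

Emit:
{"api": "play_rows", "payload": {
  "motion": [
    {"delta_pos": [0,0.004,0],"rot": [0,0,0]},
    {"delta_pos": [0,0.008,0],"rot": [0,0,0]},
    {"delta_pos": [0,0.012,0],"rot": [0,0,0]}
  ]
}}

```text
t: 5.25
position: [0.4958, 0.017, 0.0131]
tcp_rot: [-0.003, 0.779, 0.627, -0.003]
force: [-27.5, 3.9, 12.7]
grip_width: 0.0002
```

```bash
python3 - <<'E'
from h import *
st()
E
```

```text
t5.25 dock [-164.6  -84.8] z13.1 yaw77.6 F [-27.7  -2.   12.7] j [ 0.03  0.37 -0.41  0.8   0.    1.82] w0.000
```

Emit:
{"api": "play_rows", "payload": {
  "motion": [
    {"delta_pos": [0,-0.004,-0.006],"rot": [0,0,0]},
    {"delta_pos": [0,-0.004,-0.012],"rot": [0,0,0]}
  ]
}}

```text
t: 5.45
position: [0.4965, 0.017, 0.0161]
tcp_rot: [-0.002, 0.779, 0.627, -0.002]
force: [-11.3, 2.9, -3.6]
grip_width: -0.0
```

```bash
python3 - <<'E'
from h import *
st()
E
```

```text
t5.45 dock [-163.9  -84.8] z16.1 yaw77.6 F [-11.7   0.4  -3.6] j [ 0.03  0.36 -0.41  0.8   0.    1.82] w-0.000
```

Emit:
{"api": "play_rows", "payload": {
  "motion": [
    {"delta_pos": [0,0.006,-0.001],"rot": [0,0,0]},
    {"delta_pos": [0,0.012,-0.002],"rot": [0,0,0]}
  ]
}}

```text
t: 5.65
position: [0.4979, 0.0162, 0.0161]
tcp_rot: [-0.003, 0.779, 0.627, -0.003]
force: [-21.3, -0.2, -0.5]
grip_width: 0.0002
```

Emit:
{"api": "play_rows", "payload": {
  "motion": [
    {"delta_pos": [0,0.006,-0.001],"rot": [0,0,0]},
    {"delta_pos": [0,0.012,-0.002],"rot": [0,0,0]}
  ]
}}

```text
t: 5.85
position: [0.5002, 0.0151, 0.0163]
tcp_rot: [-0.003, 0.779, 0.626, -0.004]
force: [-23.6, -4.0, 2.3]
grip_width: -0.0001
```

```bash
python3 - <<'E'
from h import *
st()
E
```

```text
t5.85 dock [-159.9  -85.9] z16.3 yaw77.6 F [-22.2  -8.9   2.3] j [ 0.03  0.37 -0.4   0.81 -0.    1.82] w-0.000
```

Emit:
{"api": "play_rows", "payload": {
  "motion": [
    {"delta_pos": [0,0.006,-0.001],"rot": [0,0,0]},
    {"delta_pos": [0,0.012,-0.002],"rot": [0,0,0]},
    {"delta_pos": [0,0.018,-0.003],"rot": [0,0,0]},
    {"delta_pos": [0,0.024,-0.003],"rot": [0,0,0]}
  ]
}}

```text
t: 6.25
position: [0.5056, 0.0132, 0.017]
tcp_rot: [-0.002, 0.78, 0.626, -0.005]
force: [-25.4, -8.6, 1.7]
grip_width: -0.0
```

Emit:
{"api": "play_rows", "payload": {
  "motion": [
    {"delta_pos": [0,0.006,-0.001],"rot": [0,0,0]},
    {"delta_pos": [0,0.012,-0.001],"rot": [0,0,0]},
    {"delta_pos": [0,0.018,-0.002],"rot": [0,0,0]},
    {"delta_pos": [0,0.024,-0.002],"rot": [0,0,0]}
  ]
}}

```text
t: 6.65
position: [0.5114, 0.0116, 0.0174]
tcp_rot: [-0.002, 0.78, 0.626, -0.005]
force: [-24.7, -11.2, 1.9]
grip_width: 0.0002
```

```bash
cat >> h.py <<'E'
def blk():
    f,W,c=cam("top"); o=top_fit(f,W,False)
    for n in("block","red","bar"):
        for P in o.get(n,[]):
            c,s,a,b=rect(P); print(n,len(P),"c",np.round(dock(c),1),"s",np.round(s,1),"ang",round(a-77.8,1),"box",np.round(dock(b)).astype(int).tolist())
    return f
E
python3 - <<'E'
from h import *
st();blk()
E
```

```text
t6.65 dock [-148.2  -86.9] z17.4 yaw77.5 F [-21.8 -16.2   1.9] j [ 0.02  0.39 -0.36  0.83 -0.    1.81] w0.000
block 1920 c [-97.7  49.9] s [117.5 112.8] ang 9.0 box [[-144, -17], [-33, 1], [-51, 117], [-163, 99]]
bar 785 c [13.9  0.2] s [239.4  26.9] ang 1.0 box [[2, -120], [29, -119], [25, 120], [-2, 120]]
```

Step 1 is met, with the heading at about +9° (0.157 rad). Backing off and moving to the left rear corner.

Emit:
{"api": "play_rows", "payload": {
  "motion": [
    {"delta_pos": [-0.01,-0.05,0],"rot": [0,0,0]},
    {"delta_pos": [-0.01,-0.15,0],"rot": [0,0,0]},
    {"delta_pos": [0.06,-0.2,0],"rot": [0,0,0]},
    {"delta_pos": [0.2,-0.2,0],"rot": [0,0,0]},
    {"delta_pos": [0.36,-0.2,0],"rot": [0,0,0]},
    {"delta_pos": [0.5,-0.2,0],"rot": [0,0,0]},
    {"delta_pos": [0.62,-0.2,0],"rot": [0,0,0]},
    {"delta_pos": [0.69,-0.2,0],"rot": [0,0,0]},
    {"delta_pos": [0.69,-0.2,0],"rot": [0,0,0]}
  ]
}}

```text
t: 7.6
position: [0.5057, 0.1937, 0.0194]
tcp_rot: [0.0, 0.779, 0.627, 0.0]
force: [0.3, -0.0, -0.0]
grip_width: 0.0001
```

```bash
python3 - <<'E'
from h import *
st();blk()
E
```

```text
t7.60 dock [-192.2   89.9] z19.4 yaw77.7 F [ 0.3  0.  -0. ] j [ 0.37  0.43 -0.29  0.85  0.    2.15] w0.000
block 3070 c [-92.4   8.2] s [198.9 112.8] ang 8.9 box [[-133, -99], [-21, -81], [-52, 115], [-164, 98]]
red 210 c [-171. -181.] s [94.4 14.1] ang -57.1 box [[-214, -201], [-207, -213], [-128, -161], [-135, -149]]
bar 957 c [12.9 -0.1] s [239.5  27.2] ang 0.2 box [[0, -120], [27, -120], [26, 120], [-1, 120]]
```

Emit:
{"api": "play_rows", "payload": {
  "motion": [
    {"delta_pos": [-0.026,0.02,0],"rot": [0,0,0]},
    {"delta_pos": [-0.026,0.04,0],"rot": [0,0,0]},
    {"delta_pos": [-0.026,0.052,0],"rot": [0,0,0]},
    {"delta_pos": [-0.026,0.058,0],"rot": [0,0,0]},
    {"delta_pos": [-0.026,0.064,-0.001],"rot": [0,0,0]},
    {"delta_pos": [-0.026,0.068,-0.002],"rot": [0,0,0]}
  ]
}}

```text
t: 8.25
position: [0.5202, 0.1819, 0.0199]
tcp_rot: [-0.0, 0.779, 0.626, -0.0]
force: [-4.5, 0.9, -0.2]
grip_width: -0.0001
```

Emit:
{"api": "play_rows", "payload": {
  "motion": [
    {"delta_pos": [0,0.004,-0.002],"rot": [0,0,0]},
    {"delta_pos": [0,0.008,-0.004],"rot": [0,0,0]}
  ]
}}

```text
t: 8.45
position: [0.5207, 0.1817, 0.0203]
tcp_rot: [-0.001, 0.779, 0.627, -0.001]
force: [-10.6, 4.1, -3.1]
grip_width: 0.0003
```

Emit:
{"api": "play_rows", "payload": {
  "motion": [
    {"delta_pos": [0.001,0.004,-0.002],"rot": [0,0,0]},
    {"delta_pos": [0.002,0.008,-0.004],"rot": [0,0,0]}
  ]
}}

```text
t: 8.65
position: [0.5213, 0.1818, 0.0208]
tcp_rot: [-0.002, 0.779, 0.627, -0.002]
force: [-18.6, 2.6, -0.6]
grip_width: -0.0002
```

```bash
python3 - <<'E'
from h import *
st()
E
```

```text
t8.65 dock [-174.5   81.6] z20.8 yaw77.6 F [-18.8  -1.4  -0.6] j [ 0.33  0.45 -0.25  0.87  0.    2.12] w-0.000
```

Emit:
{"api": "play_rows", "payload": {
  "motion": [
    {"delta_pos": [0.002,0.005,-0.001],"rot": [0,0,0]},
    {"delta_pos": [0.005,0.011,-0.002],"rot": [0,0,0]},
    {"delta_pos": [0.008,0.017,-0.002],"rot": [0,0,0]}
  ]
}}

```text
t: 8.95
position: [0.5253, 0.183, 0.0212]
tcp_rot: [-0.002, 0.779, 0.627, -0.003]
force: [-19.1, 6.4, -0.5]
grip_width: -0.0001
```

Emit:
{"api": "play_rows", "payload": {
  "motion": [
    {"delta_pos": [0.003,0.006,0],"rot": [0,0,0]},
    {"delta_pos": [0.006,0.012,0],"rot": [0,0,0]},
    {"delta_pos": [0.009,0.018,0],"rot": [0,0,0]},
    {"delta_pos": [0.012,0.024,0],"rot": [0,0,0]}
  ]
}}

```text
t: 9.35
position: [0.5319, 0.1849, 0.0212]
tcp_rot: [-0.002, 0.779, 0.627, -0.003]
force: [-18.5, 6.6, 0.6]
grip_width: 0.0
```

```bash
python3 - <<'E'
from h import *
st()
E
```

```text
t9.35 dock [-164.8   86.8] z21.2 yaw77.7 F [-19.5   2.5   0.6] j [ 0.33  0.47 -0.22  0.89  0.    2.12] w0.000
```

Emit:
{"api": "play_rows", "payload": {
  "motion": [
    {"delta_pos": [0.003,0.007,0],"rot": [0,0,0]},
    {"delta_pos": [0.006,0.014,0],"rot": [0,0,0]},
    {"delta_pos": [0.009,0.021,0],"rot": [0,0,0]},
    {"delta_pos": [0.012,0.028,0],"rot": [0,0,0]},
    {"delta_pos": [0.015,0.035,0],"rot": [0,0,0]},
    {"delta_pos": [0.018,0.042,0],"rot": [0,0,0]},
    {"delta_pos": [0.021,0.049,0],"rot": [0,0,0]}
  ]
}}

```text
t: 10.05
position: [0.545, 0.1876, 0.0212]
tcp_rot: [-0.003, 0.779, 0.627, -0.002]
force: [-20.4, 8.0, -0.1]
grip_width: 0.0004
```

Emit:
{"api": "play_rows", "payload": {
  "motion": [
    {"delta_pos": [0.002,0.007,0],"rot": [0,0,0]},
    {"delta_pos": [0.004,0.014,0],"rot": [0,0,0]},
    {"delta_pos": [0.006,0.021,0],"rot": [0,0,0]},
    {"delta_pos": [0.008,0.028,0],"rot": [0,0,0]},
    {"delta_pos": [0.01,0.035,0],"rot": [0,0,0]},
    {"delta_pos": [0.012,0.042,0],"rot": [0,0,0]}
  ]
}}

```text
t: 10.65
position: [0.556, 0.1888, 0.0213]
tcp_rot: [-0.003, 0.779, 0.627, -0.002]
force: [-19.6, 11.5, 1.3]
grip_width: -0.0003
```

```bash
python3 - <<'E'
from h import *
st(); blk()
E
```

```text
t10.65 dock [-142.1   95.7] z21.3 yaw77.7 F [-21.6   7.    1.3] j [ 0.33  0.51 -0.15  0.91  0.    2.11] w-0.000
block 2671 c [-80.3   4.5] s [190.7 112.3] ang -4.9 box [[-144, -86], [-33, -95], [-16, 95], [-128, 104]]
red 212 c [-171.  -181.2] s [94.6 14.6] ang -57.1 box [[-215, -201], [-207, -213], [-127, -162], [-135, -149]]
bar 939 c [12.9 -0.5] s [238.4  27.4] ang 0.1 box [[-1, -120], [27, -120], [26, 119], [-1, 119]]
```

Emit:
{"api": "play_rows", "payload": {
  "motion": [
    {"delta_pos": [0,0.007,0],"rot": [0,0,0]},
    {"delta_pos": [0,0.014,0],"rot": [0,0,0]},
    {"delta_pos": [0,0.021,0],"rot": [0,0,0]},
    {"delta_pos": [0,0.028,0],"rot": [0,0,0]}
  ]
}}

```text
t: 11.1
position: [0.5631, 0.1883, 0.0216]
tcp_rot: [-0.004, 0.779, 0.627, -0.001]
force: [-20.8, 17.6, 3.1]
grip_width: -0.0004
```

Emit:
{"api": "play_rows", "payload": {
  "motion": [
    {"delta_pos": [0,-0.05,0],"rot": [0,0,0]},
    {"delta_pos": [-0.05,-0.15,0],"rot": [0,0,0]},
    {"delta_pos": [-0.2,-0.19,0],"rot": [0,0,0]},
    {"delta_pos": [-0.36,-0.19,0],"rot": [0,0,0]},
    {"delta_pos": [-0.5,-0.19,0],"rot": [0,0,0]},
    {"delta_pos": [-0.62,-0.19,0],"rot": [0,0,0]},
    {"delta_pos": [-0.69,-0.19,0.008],"rot": [0,0,0]},
    {"delta_pos": [-0.69,-0.19,0.016],"rot": [0,0,0]}
  ]
}}

```text
t: 11.9
position: [0.4827, 0.0262, 0.0187]
tcp_rot: [0.0, 0.78, 0.626, 0.0]
force: [-0.2, 1.2, -0.3]
grip_width: -0.0003
```

```bash
python3 - <<'E'
from h import *
st(); blk()
E
```

```text
t11.90 dock [-179.3  -78.7] z18.7 yaw77.5 F [-0.4  1.1 -0.3] j [ 0.05  0.33 -0.45  0.79 -0.    1.84] w-0.000
block 2038 c [-77.7   8.4] s [199.3 112.4] ang -7.6 box [[-147, -83], [-35, -98], [-9, 100], [-120, 115]]
bar 957 c [12.9 -0.2] s [239.4  27.3] ang 0.1 box [[-1, -120], [27, -120], [26, 120], [-1, 119]]
```

Emit:
{"api": "play_rows", "payload": {
  "motion": [
    {"delta_pos": [0.028,0.024,0],"rot": [0,0,0]},
    {"delta_pos": [0.028,0.044,0],"rot": [0,0,0]},
    {"delta_pos": [0.028,0.056,0],"rot": [0,0,0]},
    {"delta_pos": [0.028,0.063,0],"rot": [0,0,0]},
    {"delta_pos": [0.028,0.069,-0.001],"rot": [0,0,0]},
    {"delta_pos": [0.028,0.074,-0.002],"rot": [0,0,0]}
  ]
}}

```text
t: 12.55
position: [0.5026, 0.0307, 0.019]
tcp_rot: [-0.0, 0.779, 0.627, -0.0]
force: [0.7, 0.1, 0.7]
grip_width: 0.0001
```

Emit:
{"api": "play_rows", "payload": {
  "motion": [
    {"delta_pos": [0,0.004,-0.002],"rot": [0,0,0]},
    {"delta_pos": [0,0.008,-0.004],"rot": [0,0,0]}
  ]
}}

```text
t: 12.75
position: [0.5045, 0.0302, 0.0201]
tcp_rot: [-0.0, 0.779, 0.626, -0.0]
force: [-0.8, 0.3, -0.9]
grip_width: -0.0001
```

Emit:
{"api": "play_rows", "payload": {
  "motion": [
    {"delta_pos": [-0.001,0.004,-0.002],"rot": [0,0,0]},
    {"delta_pos": [-0.002,0.008,-0.004],"rot": [0,0,0]}
  ]
}}

```text
t: 12.95
position: [0.5051, 0.0297, 0.0206]
tcp_rot: [-0.001, 0.779, 0.627, -0.001]
force: [-7.8, 5.3, -2.7]
grip_width: 0.0002
```

```bash
python3 - <<'E'
from h import *
st()
E
```

```text
t12.95 dock [-158.2  -70.5] z20.6 yaw77.6 F [-8.8  3.5 -2.7] j [ 0.06  0.37 -0.39  0.82  0.    1.85] w0.000
```

Emit:
{"api": "play_rows", "payload": {
  "motion": [
    {"delta_pos": [-0.002,0.005,-0.001],"rot": [0,0,0]},
    {"delta_pos": [-0.004,0.01,-0.002],"rot": [0,0,0]},
    {"delta_pos": [-0.006,0.015,-0.003],"rot": [0,0,0]}
  ]
}}

```text
t: 13.25
position: [0.5068, 0.028, 0.0208]
tcp_rot: [-0.002, 0.779, 0.627, -0.001]
force: [-14.5, 8.0, -1.5]
grip_width: 0.0002
```

Emit:
{"api": "play_rows", "payload": {
  "motion": [
    {"delta_pos": [-0.003,0.006,0],"rot": [0,0,0]},
    {"delta_pos": [-0.006,0.012,0],"rot": [0,0,0]},
    {"delta_pos": [-0.009,0.018,0],"rot": [0,0,0]},
    {"delta_pos": [-0.012,0.024,0],"rot": [0,0,0]}
  ]
}}

```text
t: 13.65
position: [0.5113, 0.0235, 0.0205]
tcp_rot: [-0.003, 0.779, 0.627, -0.002]
force: [-18.2, 6.9, 2.8]
grip_width: -0.0003
```

```bash
python3 - <<'E'
from h import *
st()
E
```

```text
t13.65 dock [-150.8  -75.3] z20.5 yaw77.6 F [-19.2   2.9   2.8] j [ 0.04  0.38 -0.36  0.83  0.    1.83] w-0.000
```

Emit:
{"api": "play_rows", "payload": {
  "motion": [
    {"delta_pos": [-0.003,0.007,0],"rot": [0,0,0]},
    {"delta_pos": [-0.006,0.014,-0.001],"rot": [0,0,0]},
    {"delta_pos": [-0.009,0.021,-0.001],"rot": [0,0,0]},
    {"delta_pos": [-0.012,0.028,-0.001],"rot": [0,0,0]},
    {"delta_pos": [-0.015,0.035,-0.001],"rot": [0,0,0]}
  ]
}}

```text
t: 14.15
position: [0.5184, 0.0176, 0.0206]
tcp_rot: [-0.003, 0.779, 0.627, -0.003]
force: [-20.6, 3.7, 1.4]
grip_width: -0.0002
```

Emit:
{"api": "play_rows", "payload": {
  "motion": [
    {"delta_pos": [-0.003,0.007,0],"rot": [0,0,0]},
    {"delta_pos": [-0.006,0.014,0],"rot": [0,0,0]},
    {"delta_pos": [-0.009,0.021,0],"rot": [0,0,0]},
    {"delta_pos": [-0.012,0.028,0],"rot": [0,0,0]},
    {"delta_pos": [-0.015,0.035,0],"rot": [0,0,0]}
  ]
}}

```text
t: 14.65
position: [0.5261, 0.0121, 0.0205]
tcp_rot: [-0.003, 0.779, 0.627, -0.003]
force: [-21.5, 3.5, 2.5]
grip_width: 0.0005
```

```bash
python3 - <<'E'
from h import *
st(); blk()
E
```

```text
t14.65 dock [-134.   -83.3] z20.5 yaw77.6 F [-21.7  -1.1   2.5] j [ 0.02  0.41 -0.32  0.85  0.    1.81] w0.000
block 1808 c [-71.7  49. ] s [115.5 112.9] ang 3.6 box [[-124, -12], [-12, -5], [-19, 110], [-132, 103]]
bar 441 c [12.9 63.1] s [112.6  27.1] ang 0.2 box [[0, 7], [27, 7], [26, 119], [-1, 119]]
```

Emit:
{"api": "play_rows", "payload": {
  "motion": [
    {"delta_pos": [-0.002,0.005,0],"rot": [0,0,0]},
    {"delta_pos": [-0.004,0.01,0],"rot": [0,0,0]},
    {"delta_pos": [-0.005,0.014,0],"rot": [0,0,0]}
  ]
}}

```text
t: 15.0
position: [0.5292, 0.01, 0.0205]
tcp_rot: [-0.003, 0.779, 0.627, -0.003]
force: [-21.7, 3.5, 3.5]
grip_width: -0.0001
```

Emit:
{"api": "play_rows", "payload": {
  "motion": [
    {"delta_pos": [-0.001,0.003,0],"rot": [0,0,0]}
  ]
}}

```text
t: 15.1
position: [0.5298, 0.0096, 0.0205]
tcp_rot: [-0.003, 0.779, 0.627, -0.003]
force: [-21.3, 3.0, 2.6]
grip_width: -0.0001
```

Emit:
{"api": "play_rows", "payload": {
  "motion": [
    {"delta_pos": [-0.001,0.003,0],"rot": [0,0,0]}
  ]
}}

```text
t: 15.2
position: [0.5304, 0.0092, 0.0205]
tcp_rot: [-0.003, 0.779, 0.627, -0.003]
force: [-21.5, 3.2, 2.9]
grip_width: -0.0002
```

```bash
python3 - <<'E'
from h import *
st()
E
```

```text
t15.20 dock [-129.1  -85.2] z20.5 yaw77.6 F [-21.7  -1.4   2.9] j [ 0.02  0.42 -0.31  0.85  0.    1.8 ] w-0.000
```

Emit:
{"api": "play_rows", "payload": {
  "motion": [
    {"delta_pos": [-0.01,-0.05,0],"rot": [0,0,0]},
    {"delta_pos": [0,-0.15,0],"rot": [0,0,0]},
    {"delta_pos": [0.06,-0.17,0],"rot": [0,0,0]},
    {"delta_pos": [0.2,-0.17,0],"rot": [0,0,0]},
    {"delta_pos": [0.36,-0.17,0],"rot": [0,0,0]},
    {"delta_pos": [0.5,-0.17,0],"rot": [0,0,0]},
    {"delta_pos": [0.62,-0.17,0.004],"rot": [0,0,0]},
    {"delta_pos": [0.67,-0.17,0.01],"rot": [0,0,0]},
    {"delta_pos": [0.67,-0.17,0.01],"rot": [0,0,0]}
  ]
}}

```text
t: 16.1
position: [0.5295, 0.1828, 0.0193]
tcp_rot: [0.0, 0.779, 0.627, -0.0]
force: [-0.4, -0.4, 0.4]
grip_width: 0.0
```

```bash
python3 - <<'E'
from h import *
st(); blk()
E
```

```text
t16.10 dock [-166.6   84.3] z19.3 yaw77.7 F [-0.3 -0.5  0.4] j [ 0.33  0.46 -0.24  0.87 -0.    2.12] w0.000
block 2781 c [-67.2   1.6] s [190.6 112.4] ang 5.3 box [[-114, -98], [-2, -88], [-20, 102], [-132, 91]]
red 209 c [-171.7 -181.3] s [93.9 14.2] ang -58.1 box [[-215, -200], [-208, -212], [-128, -162], [-136, -150]]
bar 958 c [12.9 -0.3] s [239.2  27.1] ang 0.2 box [[0, -120], [27, -120], [26, 119], [-1, 119]]
```

Emit:
{"api": "play_rows", "payload": {
  "motion": [
    {"delta_pos": [0,0.024,0],"rot": [0,0,0]},
    {"delta_pos": [0,0.044,0],"rot": [0,0,0]},
    {"delta_pos": [0,0.058,0],"rot": [0,0,0]},
    {"delta_pos": [0,0.066,0],"rot": [0,0,0]},
    {"delta_pos": [0,0.072,-0.001],"rot": [0,0,0]},
    {"delta_pos": [0,0.077,-0.003],"rot": [0,0,0]}
  ]
}}

```text
t: 16.75
position: [0.5483, 0.1774, 0.0203]
tcp_rot: [-0.0, 0.779, 0.626, -0.0]
force: [-0.0, 0.1, 0.1]
grip_width: -0.0
```

Emit:
{"api": "play_rows", "payload": {
  "motion": [
    {"delta_pos": [0,0.004,-0.002],"rot": [0,0,0]},
    {"delta_pos": [0.001,0.008,-0.004],"rot": [0,0,0]}
  ]
}}

```text
t: 16.95
position: [0.5495, 0.1773, 0.0211]
tcp_rot: [-0.0, 0.779, 0.627, -0.001]
force: [-5.2, -0.5, -2.3]
grip_width: -0.0002
```

Emit:
{"api": "play_rows", "payload": {
  "motion": [
    {"delta_pos": [0.001,0.004,-0.002],"rot": [0,0,0]},
    {"delta_pos": [0.002,0.008,-0.004],"rot": [0,0,0]}
  ]
}}

```text
t: 17.15
position: [0.55, 0.1772, 0.0214]
tcp_rot: [-0.001, 0.779, 0.627, -0.002]
force: [-13.8, 0.9, -1.8]
grip_width: -0.0002
```

```bash
python3 - <<'E'
from h import *
st()
E
```

```text
t17.15 dock [-145.4   83.2] z21.4 yaw77.6 F [-13.7  -2.   -1.8] j [ 0.31  0.5  -0.18  0.9   0.    2.1 ] w-0.000
```

Emit:
{"api": "play_rows", "payload": {
  "motion": [
    {"delta_pos": [0.002,0.006,-0.001],"rot": [0,0,0]},
    {"delta_pos": [0.004,0.012,-0.001],"rot": [0,0,0]},
    {"delta_pos": [0.006,0.018,-0.001],"rot": [0,0,0]},
    {"delta_pos": [0.008,0.024,-0.001],"rot": [0,0,0]}
  ]
}}

```text
t: 17.55
position: [0.5548, 0.1785, 0.0213]
tcp_rot: [-0.002, 0.779, 0.627, -0.003]
force: [-20.5, 6.5, 3.5]
grip_width: -0.0003
```

Emit:
{"api": "play_rows", "payload": {
  "motion": [
    {"delta_pos": [0.002,0.006,0],"rot": [0,0,0]},
    {"delta_pos": [0.004,0.012,0],"rot": [0,0,0]},
    {"delta_pos": [0.006,0.018,0],"rot": [0,0,0]},
    {"delta_pos": [0.008,0.024,0],"rot": [0,0,0]}
  ]
}}

```text
t: 17.95
position: [0.5611, 0.1797, 0.0214]
tcp_rot: [-0.003, 0.779, 0.627, -0.002]
force: [-20.8, 9.6, 2.7]
grip_width: -0.0003
```

```bash
python3 - <<'E'
from h import *
st(); blk()
E
```

```text
t17.95 dock [-135.2   87.9] z21.4 yaw77.7 F [-22.4   5.    2.7] j [ 0.31  0.52 -0.14  0.92  0.    2.09] w-0.000
block 2480 c [-63.6  -8.3] s [169.2 112.8] ang 1.2 box [[-118, -94], [-5, -92], [-9, 77], [-122, 75]]
red 212 c [-170.9 -181.1] s [94.6 14.2] ang -56.3 box [[-214, -201], [-206, -213], [-128, -161], [-136, -149]]
bar 856 c [12.9 -9.8] s [220.   27.9] ang 0.3 box [[0, -120], [27, -120], [26, 100], [-2, 100]]
```

Emit:
{"api": "play_rows", "payload": {
  "motion": [
    {"delta_pos": [0.002,0.006,0],"rot": [0,0,0]},
    {"delta_pos": [0.004,0.012,0],"rot": [0,0,0]},
    {"delta_pos": [0.006,0.018,0],"rot": [0,0,0]},
    {"delta_pos": [0.007,0.021,0],"rot": [0,0,0]}
  ]
}}

```text
t: 18.4
position: [0.5667, 0.1805, 0.0214]
tcp_rot: [-0.003, 0.779, 0.627, -0.002]
force: [-21.5, 9.3, 2.6]
grip_width: -0.0002
```

Emit:
{"api": "play_rows", "payload": {
  "motion": [
    {"delta_pos": [0.001,0.003,0],"rot": [0,0,0]}
  ]
}}

```text
t: 18.5
position: [0.5674, 0.1806, 0.0214]
tcp_rot: [-0.003, 0.779, 0.627, -0.002]
force: [-20.9, 10.1, 2.3]
grip_width: -0.0001
```

Emit:
{"api": "play_rows", "payload": {
  "motion": [
    {"delta_pos": [0.001,0.003,0],"rot": [0,0,0]}
  ]
}}

```text
t: 18.6
position: [0.5681, 0.1807, 0.0214]
tcp_rot: [-0.003, 0.779, 0.627, -0.002]
force: [-20.7, 10.3, 2.6]
grip_width: 0.0
```

```bash
python3 - <<'E'
from h import *
st()
E
```

```text
t18.60 dock [-128.5   90.3] z21.4 yaw77.7 F [-22.4   5.7   2.6] j [ 0.31  0.53 -0.12  0.93  0.    2.09] w0.000
```

Emit:
{"api": "play_rows", "payload": {
  "motion": [
    {"delta_pos": [0.001,0.003,0],"rot": [0,0,0]}
  ]
}}

```text
t: 18.7
position: [0.569, 0.1807, 0.0214]
tcp_rot: [-0.003, 0.779, 0.627, -0.002]
force: [-22.0, 9.7, 2.4]
grip_width: -0.0003
```

Emit:
{"api": "play_rows", "payload": {
  "motion": [
    {"delta_pos": [0.001,0.003,0],"rot": [0,0,0]}
  ]
}}

```text
t: 18.8
position: [0.5697, 0.1808, 0.0214]
tcp_rot: [-0.003, 0.779, 0.627, -0.002]
force: [-22.2, 9.4, 3.1]
grip_width: -0.0002
```

```bash
python3 - <<'E'
from h import *
st(); blk()
E
```

```text
t18.80 dock [-126.9   90.9] z21.4 yaw77.7 F [-23.7   4.5   3.1] j [ 0.31  0.53 -0.12  0.93  0.    2.09] w-0.000
block 2497 c [-61.1  -5.8] s [175.6 112.8] ang -2.2 box [[-121, -91], [-8, -96], [-1, 80], [-114, 84]]
red 214 c [-171.2 -181.1] s [94.7 13.9] ang -57.3 box [[-215, -201], [-207, -212], [-128, -161], [-135, -150]]
bar 834 c [ 13.3 -11.5] s [217.3  27.8] ang -0.0 box [[-1, -120], [27, -120], [27, 97], [-1, 97]]
```

Emit:
{"api": "play_rows", "payload": {
  "motion": [
    {"delta_pos": [0,-0.05,0],"rot": [0,0,0]},
    {"delta_pos": [-0.02,-0.13,0],"rot": [0,0,0]},
    {"delta_pos": [-0.16,-0.14,0],"rot": [0,0,0]},
    {"delta_pos": [-0.32,-0.14,0],"rot": [0,0,0]},
    {"delta_pos": [-0.48,-0.14,0],"rot": [0,0,0]},
    {"delta_pos": [-0.62,-0.14,0.004],"rot": [0,0,0]},
    {"delta_pos": [-0.69,-0.14,0.01],"rot": [0,0,0]},
    {"delta_pos": [-0.69,-0.14,0.01],"rot": [0,0,0]}
  ]
}}

```text
t: 19.65
position: [0.5018, 0.0169, 0.0202]
tcp_rot: [0.0, 0.78, 0.626, -0.0]
force: [1.3, 0.5, -0.2]
grip_width: -0.0001
```

```bash
python3 - <<'E'
from h import *
st()
E
```

```text
t19.65 dock [-158.6  -83.7] z20.2 yaw77.4 F [ 1.1  0.7 -0.2] j [ 0.03  0.36 -0.4   0.81 -0.    1.82] w-0.000
```

Emit:
{"api": "play_rows", "payload": {
  "motion": [
    {"delta_pos": [0,0.024,0],"rot": [0,0,0]},
    {"delta_pos": [0,0.048,0],"rot": [0,0,0]},
    {"delta_pos": [0,0.064,0],"rot": [0,0,0]},
    {"delta_pos": [0,0.076,0],"rot": [0,0,0]},
    {"delta_pos": [0,0.084,-0.001],"rot": [0,0,0]},
    {"delta_pos": [0,0.089,-0.003],"rot": [0,0,0]}
  ]
}}

```text
t: 20.25
position: [0.5241, 0.0141, 0.0207]
tcp_rot: [-0.0, 0.779, 0.627, -0.0]
force: [-0.1, -0.3, 0.2]
grip_width: -0.0001
```

Emit:
{"api": "play_rows", "payload": {
  "motion": [
    {"delta_pos": [0,0.004,-0.002],"rot": [0,0,0]},
    {"delta_pos": [0,0.008,-0.004],"rot": [0,0,0]}
  ]
}}

```text
t: 20.45
position: [0.5259, 0.0136, 0.0218]
tcp_rot: [-0.0, 0.779, 0.627, -0.0]
force: [-2.3, 0.2, -1.6]
grip_width: 0.0001
```

Emit:
{"api": "play_rows", "payload": {
  "motion": [
    {"delta_pos": [-0.001,0.004,-0.002],"rot": [0,0,0]},
    {"delta_pos": [-0.002,0.008,-0.003],"rot": [0,0,0]}
  ]
}}

```text
t: 20.65
position: [0.5262, 0.0132, 0.022]
tcp_rot: [-0.001, 0.779, 0.627, -0.001]
force: [-11.6, 7.9, -0.2]
grip_width: 0.0001
```

```bash
python3 - <<'E'
from h import *
st()
E
```

```text
t20.65 dock [-134.1  -82.2] z22.0 yaw77.6 F [-13.    5.2  -0.2] j [ 0.02  0.4  -0.33  0.84  0.    1.81] w0.000
```

Emit:
{"api": "play_rows", "payload": {
  "motion": [
    {"delta_pos": [-0.001,0.004,-0.001],"rot": [0,0,0]},
    {"delta_pos": [-0.002,0.008,-0.001],"rot": [0,0,0]},
    {"delta_pos": [-0.003,0.012,-0.001],"rot": [0,0,0]}
  ]
}}

```text
t: 20.95
position: [0.5273, 0.0123, 0.0219]
tcp_rot: [-0.003, 0.779, 0.627, -0.002]
force: [-18.5, 8.6, 6.6]
grip_width: -0.0001
```

Emit:
{"api": "play_rows", "payload": {
  "motion": [
    {"delta_pos": [-0.001,0.004,0],"rot": [0,0,0]},
    {"delta_pos": [-0.003,0.008,0],"rot": [0,0,0]}
  ]
}}

```text
t: 21.15
position: [0.5288, 0.011, 0.0218]
tcp_rot: [-0.003, 0.779, 0.627, -0.002]
force: [-19.3, 8.4, 7.0]
grip_width: -0.0002
```

Emit:
{"api": "play_rows", "payload": {
  "motion": [
    {"delta_pos": [-0.001,0.004,0],"rot": [0,0,0]},
    {"delta_pos": [-0.003,0.008,0],"rot": [0,0,0]}
  ]
}}

```text
t: 21.35
position: [0.5304, 0.0098, 0.0218]
tcp_rot: [-0.003, 0.779, 0.627, -0.002]
force: [-20.6, 7.7, 8.5]
grip_width: -0.0003
```

```bash
python3 - <<'E'
from h import *
st(); blk()
E
```

```text
t21.35 dock [-129.2  -84.7] z21.8 yaw77.6 F [-21.7   3.1   8.5] j [ 0.02  0.41 -0.31  0.85  0.    1.8 ] w-0.000
block 1850 c [-59.9  45.2] s [121.9 112.2] ang -0.3 box [[-116, -15], [-4, -16], [-4, 106], [-116, 106]]
bar 445 c [12.8 62.5] s [114.   27.3] ang 0.3 box [[-1, 5], [27, 6], [26, 120], [-1, 119]]
```

Emit:
{"api": "play_rows", "payload": {
  "motion": [
    {"delta_pos": [-0.001,0.003,-0.004],"rot": [0,0,0]},
    {"delta_pos": [-0.001,0.007,-0.004],"rot": [0,0,0]}
  ]
}}

```text
t: 21.6
position: [0.532, 0.0088, 0.0225]
tcp_rot: [-0.003, 0.779, 0.627, -0.002]
force: [-19.8, 3.8, 0.9]
grip_width: 0.0001
```

Emit:
{"api": "play_rows", "payload": {
  "motion": [
    {"delta_pos": [-0.001,0.003,0],"rot": [0,0,0]}
  ]
}}

```text
t: 21.7
position: [0.5325, 0.0083, 0.0224]
tcp_rot: [-0.003, 0.779, 0.627, -0.003]
force: [-18.7, 3.7, 0.6]
grip_width: -0.0002
```

Emit:
{"api": "play_rows", "payload": {
  "motion": [
    {"delta_pos": [-0.001,0.003,0],"rot": [0,0,0]}
  ]
}}

```text
t: 21.8
position: [0.533, 0.0079, 0.0223]
tcp_rot: [-0.003, 0.779, 0.627, -0.003]
force: [-19.2, 3.8, 1.9]
grip_width: -0.0001
```

```bash
python3 - <<'E'
from h import *
st(); blk()
E
```

```text
t21.80 dock [-126.2  -86. ] z22.3 yaw77.6 F [-19.6  -0.3   1.9] j [ 0.01  0.42 -0.3   0.86  0.    1.8 ] w-0.000
block 1884 c [-58.3  44.8] s [122.5 114.7] ang 1.3 box [[-114, -18], [0, -15], [-2, 107], [-117, 105]]
bar 450 c [12.8 61.3] s [116.6  27.1] ang 0.1 box [[-1, 3], [27, 3], [26, 120], [-1, 120]]
```

Emit:
{"api": "play_rows", "payload": {
  "motion": [
    {"delta_pos": [-0.001,0.003,0],"rot": [0,0,0]}
  ]
}}

```text
t: 21.95
position: [0.5336, 0.0075, 0.0223]
tcp_rot: [-0.003, 0.779, 0.627, -0.003]
force: [-19.7, 3.4, 2.3]
grip_width: 0.0
```

Emit:
{"api": "play_rows", "payload": {
  "motion": [
    {"delta_pos": [-0.001,0.003,0],"rot": [0,0,0]}
  ]
}}

```text
t: 22.05
position: [0.534, 0.0071, 0.0222]
tcp_rot: [-0.003, 0.779, 0.627, -0.003]
force: [-23.2, 6.4, 4.0]
grip_width: 0.0003
```

Emit:
{"api": "play_rows", "payload": {
  "motion": [
    {"delta_pos": [0,-0.05,0],"rot": [0,0,0]},
    {"delta_pos": [0,-0.12,0],"rot": [0,0,0]},
    {"delta_pos": [0.16,-0.12,0],"rot": [0,0,0]},
    {"delta_pos": [0.32,-0.12,0],"rot": [0,0,0]},
    {"delta_pos": [0.48,-0.12,0],"rot": [0,0,0]},
    {"delta_pos": [0.62,-0.12,0.004],"rot": [0,0,0]},
    {"delta_pos": [0.69,-0.12,0.01],"rot": [0,0,0]},
    {"delta_pos": [0.69,-0.12,0.01],"rot": [0,0,0]}
  ]
}}

```text
t: 22.85
position: [0.5465, 0.1833, 0.021]
tcp_rot: [-0.0, 0.779, 0.627, 0.0]
force: [-0.4, -0.4, 0.7]
grip_width: 0.0002
```

```bash
python3 - <<'E'
from h import *
st(); blk()
E
```

```text
t22.85 dock [-150.1   88.4] z21.0 yaw77.7 F [-0.3 -0.4  0.7] j [ 0.32  0.49 -0.19  0.89  0.    2.11] w0.000
block 2774 c [-57.8   2.6] s [193.2 113.8] ang 1.7 box [[-112, -96], [2, -92], [-4, 101], [-118, 97]]
red 213 c [-171.3 -181.7] s [94.  14.7] ang -56.7 box [[-215, -201], [-207, -214], [-128, -162], [-136, -150]]
bar 893 c [13.1 -0.5] s [238.7  27.6] ang 0.1 box [[0, -120], [27, -120], [27, 119], [-1, 119]]
```

Emit:
{"api": "play_rows", "payload": {
  "motion": [
    {"delta_pos": [-0.01,0.024,0],"rot": [0,0,0]},
    {"delta_pos": [-0.01,0.044,0],"rot": [0,0,0]},
    {"delta_pos": [-0.01,0.056,0],"rot": [0,0,0]},
    {"delta_pos": [-0.01,0.064,0],"rot": [0,0,0]},
    {"delta_pos": [-0.01,0.069,-0.002],"rot": [0,0,0]},
    {"delta_pos": [-0.01,0.073,-0.004],"rot": [0,0,0]}
  ]
}}

```text
t: 23.5
position: [0.5636, 0.175, 0.0223]
tcp_rot: [-0.0, 0.779, 0.626, -0.0]
force: [0.1, -0.3, 0.5]
grip_width: -0.0005
```

Emit:
{"api": "play_rows", "payload": {
  "motion": [
    {"delta_pos": [0,0.004,-0.001],"rot": [0,0,0]},
    {"delta_pos": [0,0.008,-0.003],"rot": [0,0,0]}
  ]
}}

```text
t: 23.7
position: [0.5649, 0.1749, 0.0228]
tcp_rot: [-0.0, 0.779, 0.627, -0.0]
force: [-4.7, 2.9, -1.8]
grip_width: -0.0003
```

Emit:
{"api": "play_rows", "payload": {
  "motion": [
    {"delta_pos": [0.001,0.004,-0.001],"rot": [0,0,0]},
    {"delta_pos": [0.002,0.008,-0.003],"rot": [0,0,0]}
  ]
}}

```text
t: 23.9
position: [0.5653, 0.1749, 0.023]
tcp_rot: [-0.001, 0.779, 0.627, -0.002]
force: [-14.9, 1.0, 0.4]
grip_width: -0.0002
```

```bash
python3 - <<'E'
from h import *
st()
E
```

```text
t23.90 dock [-130.    84.1] z23.0 yaw77.6 F [-14.8  -2.1   0.4] j [ 0.3   0.52 -0.14  0.92  0.    2.09] w-0.000
```

Emit:
{"api": "play_rows", "payload": {
  "motion": [
    {"delta_pos": [0.001,0.004,-0.001],"rot": [0,0,0]},
    {"delta_pos": [0.002,0.008,-0.002],"rot": [0,0,0]}
  ]
}}

```text
t: 24.1
position: [0.5659, 0.1749, 0.023]
tcp_rot: [-0.002, 0.779, 0.627, -0.003]
force: [-20.6, 3.2, 2.5]
grip_width: 0.0001
```

Emit:
{"api": "play_rows", "payload": {
  "motion": [
    {"delta_pos": [0.001,0.004,-0.001],"rot": [0,0,0]},
    {"delta_pos": [0.002,0.008,-0.001],"rot": [0,0,0]}
  ]
}}

```text
t: 24.3
position: [0.5678, 0.1753, 0.0232]
tcp_rot: [-0.002, 0.779, 0.627, -0.003]
force: [-19.9, 6.2, 2.3]
grip_width: 0.0
```

Emit:
{"api": "play_rows", "payload": {
  "motion": [
    {"delta_pos": [0.001,0.003,0],"rot": [0,0,0]}
  ]
}}

```text
t: 24.4
position: [0.5687, 0.1755, 0.0232]
tcp_rot: [-0.003, 0.779, 0.627, -0.003]
force: [-21.8, 5.6, 2.7]
grip_width: -0.0002
```

Emit:
{"api": "play_rows", "payload": {
  "motion": [
    {"delta_pos": [0.001,0.003,0],"rot": [0,0,0]}
  ]
}}

```text
t: 24.5
position: [0.5694, 0.1756, 0.0232]
tcp_rot: [-0.003, 0.779, 0.627, -0.003]
force: [-21.0, 6.2, 2.9]
grip_width: 0.0001
```

```bash
python3 - <<'E'
from h import *
st(); blk()
E
```

```text
t24.50 dock [-126.2   85.7] z23.2 yaw77.7 F [-21.9   1.6   2.9] j [ 0.3   0.53 -0.12  0.93  0.    2.08] w0.000
block 2386 c [-56.4 -11.4] s [165.1 113.8] ang 0.0 box [[-113, -94], [1, -94], [0, 71], [-113, 71]]
red 213 c [-171.4 -181.6] s [93.9 14.5] ang -57.1 box [[-215, -201], [-207, -213], [-128, -162], [-136, -150]]
bar 749 c [ 12.7 -16.8] s [206.   27.9] ang 0.2 box [[-1, -120], [27, -120], [26, 86], [-1, 86]]
```

Emit:
{"api": "play_rows", "payload": {
  "motion": [
    {"delta_pos": [0,0.003,0],"rot": [0,0,0]}
  ]
}}

```text
t: 24.65
position: [0.57, 0.1757, 0.0232]
tcp_rot: [-0.003, 0.779, 0.627, -0.003]
force: [-22.5, 7.8, 3.5]
grip_width: -0.0
```

Emit:
{"api": "play_rows", "payload": {
  "motion": [
    {"delta_pos": [0,0.002,0],"rot": [0,0,0]}
  ]
}}

```text
t: 24.75
position: [0.5703, 0.1757, 0.0232]
tcp_rot: [-0.003, 0.779, 0.627, -0.003]
force: [-25.2, 10.4, 3.9]
grip_width: -0.0
```

```bash
python3 - <<'E'
from h import *
st()
E
```

```text
t24.75 dock [-125.3   86. ] z23.2 yaw77.7 F [-26.8   4.9   3.9] j [ 0.3   0.53 -0.12  0.93  0.    2.08] w-0.000
```

Emit:
{"api": "play_rows", "payload": {
  "motion": [
    {"delta_pos": [0,-0.05,0],"rot": [0,0,0]},
    {"delta_pos": [0,-0.16,0],"rot": [0,0,0]},
    {"delta_pos": [0,-0.3,-0.1],"rot": [0,0,0]},
    {"delta_pos": [0,-0.4,-0.25],"rot": [0,0,0]},
    {"delta_pos": [0,-0.48,-0.4],"rot": [0,0,0]},
    {"delta_pos": [0,-0.5,-0.5],"rot": [0,0,0]},
    {"delta_pos": [0,-0.5,-0.5],"rot": [0,0,0]}
  ]
}}

```text
t: 25.45
position: [0.4535, 0.2028, 0.1532]
tcp_rot: [0.001, 0.779, 0.627, 0.003]
force: [0.2, 0.2, -0.8]
grip_width: 0.0001
```

```bash
python3 - <<'E'
from h import *
st(); blk(); f=blk(); save("t2",f[150:300,200:360],4)
f,W,c=cam("scene"); save("s2",f[150:330,150:430],2.8)
E
```

```text
t25.45 dock [-245.2   87.8] z153.2 yaw77.6 F [ 0.2  0.3 -0.8] j [ 0.42  0.23 -0.21  1.12 -0.    2.21] w0.000
block 3363 c [-56.2   6.1] s [200.3 113.9] ang -0.3 box [[-114, -94], [0, -94], [1, 106], [-113, 107]]
red 218 c [-171.1 -181.1] s [94.6 14.4] ang -57.4 box [[-215, -201], [-207, -213], [-127, -162], [-135, -150]]
bar 886 c [13.4 -0.1] s [239.5  27.7] ang 0.0 box [[0, -120], [27, -120], [27, 120], [-1, 120]]
block 3373 c [-56.3   6. ] s [200. 114.] ang -0.2 box [[-114, -94], [0, -94], [1, 106], [-113, 106]]
red 218 c [-169.8 -180.2] s [98.1 15.7] ang -56.2 box [[-215, -201], [-206, -214], [-125, -159], [-133, -146]]
bar 886 c [13.  -0.1] s [239.1  27.1] ang 0.0 box [[-1, -120], [27, -120], [26, 119], [-1, 119]]
```

View pics/t2.png

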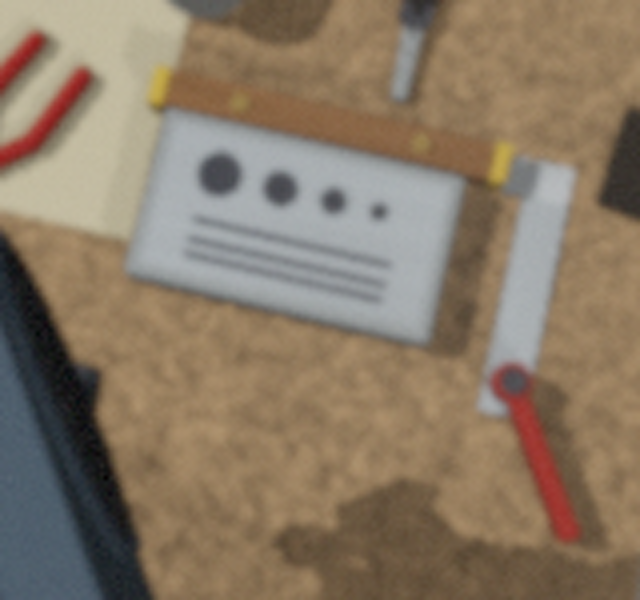

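View pics/s2.png

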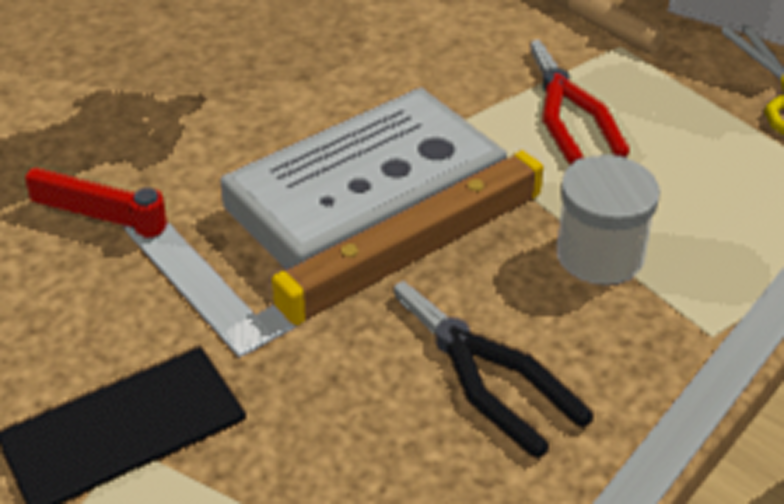

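The block looks flush against the bar in both views: front edge along the bar from (165,110) to (462,178) in the top crop. Its centre is at y = +6 mm and its angle is -0.2°. The keeper is still open, running from (512,380) to (570,535). I'll move to the keeper's outer side next.

Emit:
{"api": "play_rows", "payload": {
  "motion": [
    {"delta_pos": [-0.14,0.05,0],"rot": [0,0,0]},
    {"delta_pos": [-0.3,0.1,0],"rot": [0,0,0]},
    {"delta_pos": [-0.46,0.15,0],"rot": [0,0,0]},
    {"delta_pos": [-0.62,0.2,0],"rot": [0,0,0]},
    {"delta_pos": [-0.78,0.25,0],"rot": [0,0,0]},
    {"delta_pos": [-0.92,0.28,0],"rot": [0,0,0]},
    {"delta_pos": [-1.0,0.28,0],"rot": [0,0,0]},
    {"delta_pos": [-1.0,0.28,0],"rot": [0,0,0]}
  ]
}}

```text
t: 26.4
position: [0.4661, -0.0598, 0.1482]
tcp_rot: [-0.001, 0.78, 0.625, -0.001]
force: [-0.0, 0.6, -0.4]
grip_width: -0.0002
```

Emit:
{"api": "play_rows", "payload": {
  "motion": [
    {"delta_pos": [-0.12,0,0],"rot": [0,0,0]},
    {"delta_pos": [-0.25,0,0.12],"rot": [0,0,0]},
    {"delta_pos": [-0.25,0,0.28],"rot": [0,0,0]},
    {"delta_pos": [-0.25,0,0.42],"rot": [0,0,0]},
    {"delta_pos": [-0.25,0,0.42],"rot": [0,0,0]}
  ]
}}

```text
t: 26.9
position: [0.4503, -0.1174, 0.0403]
tcp_rot: [-0.003, 0.779, 0.626, -0.002]
force: [-0.9, 0.3, 0.3]
grip_width: 0.0002
```

```bash
python3 - <<'E'
from h import *
st()
E
```

```text
t26.90 dock [-180.7 -225.9] z40.3 yaw77.6 F [-1.   0.1  0.3] j [-0.26  0.28 -0.46  0.84  0.    1.53] w0.000
```

Emit:
{"api": "play_rows", "payload": {
  "motion": [
    {"delta_pos": [0,0,0.05],"rot": [0,0,0]},
    {"delta_pos": [0,0,0.09],"rot": [0,0,0]},
    {"delta_pos": [0.03,0,0.09],"rot": [0,0,0]},
    {"delta_pos": [0.064,0.004,0.09],"rot": [0,0,0]},
    {"delta_pos": [0.104,-0.028,0.09],"rot": [0,0,0]},
    {"delta_pos": [0.144,-0.06,0.09],"rot": [0,0,0]},
    {"delta_pos": [0.184,-0.076,0.09],"rot": [0,0,0]},
    {"delta_pos": [0.224,-0.092,0.09],"rot": [0,0,0]},
    {"delta_pos": [0.267,-0.1,0.09],"rot": [0,0,0]},
    {"delta_pos": [0.31,-0.102,0.09],"rot": [0,0,0]}
  ]
}}

```text
t: 27.9
position: [0.4453, -0.0364, 0.0221]
tcp_rot: [0.0, 0.779, 0.627, -0.0]
force: [0.1, -2.3, -0.1]
grip_width: 0.0001
```

```bash
python3 - <<'E'
from h import *
st(); blk()
E
```

```text
t27.90 dock [-202.7 -147.8] z22.1 yaw77.6 F [ 0.6 -2.2 -0.1] j [-0.08  0.26 -0.54  0.77 -0.    1.71] w0.000
block 3360 c [-56.3   6. ] s [200. 114.] ang -0.2 box [[-114, -94], [0, -94], [1, 106], [-113, 106]]
bar 888 c [13.6 -0.2] s [239.4  28. ] ang 0.1 box [[0, -120], [28, -120], [27, 120], [-1, 119]]
```

Emit:
{"api": "play_rows", "payload": {
  "motion": [
    {"delta_pos": [0.042,-0.002,0],"rot": [0,0,0]},
    {"delta_pos": [0.083,0,0],"rot": [0,0,0]},
    {"delta_pos": [0.122,0.014,0],"rot": [0,0,0]},
    {"delta_pos": [0.16,0.032,0],"rot": [0,0,0]},
    {"delta_pos": [0.194,0.058,0],"rot": [0,0,0]},
    {"delta_pos": [0.228,0.088,0],"rot": [0,0,0]},
    {"delta_pos": [0.254,0.12,0],"rot": [0,0,0]},
    {"delta_pos": [0.28,0.156,0],"rot": [0,0,0]},
    {"delta_pos": [0.292,0.184,0],"rot": [0,0,0]},
    {"delta_pos": [0.304,0.208,0],"rot": [0,0,0]}
  ]
}}

```text
t: 28.95
position: [0.5132, 0.0258, 0.0219]
tcp_rot: [-0.0, 0.779, 0.627, -0.0]
force: [-2.0, -0.8, -0.1]
grip_width: 0.0004
```

```bash
python3 - <<'E'
from h import *
st(); blk()
E
```

```text
t28.95 dock [-149.4  -72.6] z21.9 yaw77.6 F [-1.8 -1.2 -0.1] j [ 0.05  0.38 -0.37  0.83  0.    1.84] w0.000
block 1429 c [-56.2  32. ] s [147.8 114. ] ang -0.1 box [[-113, -42], [1, -42], [1, 106], [-113, 106]]
bar 806 c [13.6  0.1] s [239.4  27. ] ang 0.4 box [[1, -120], [28, -119], [26, 120], [-1, 120]]
```

Emit:
{"api": "play_rows", "payload": {
  "motion": [
    {"delta_pos": [0,0.006,0],"rot": [0,0,0]},
    {"delta_pos": [0,0.012,0],"rot": [0,0,0]}
  ]
}}

```text
t: 29.2
position: [0.5153, 0.0251, 0.022]
tcp_rot: [-0.0, 0.779, 0.626, 0.0]
force: [-1.4, 1.2, 0.5]
grip_width: 0.0
```

Emit:
{"api": "play_rows", "payload": {
  "motion": [
    {"delta_pos": [0,0.004,0],"rot": [0,0,0]},
    {"delta_pos": [0,0.006,0],"rot": [0,0,0]}
  ]
}}

```text
t: 29.4
position: [0.5168, 0.0247, 0.0221]
tcp_rot: [-0.0, 0.779, 0.626, 0.0]
force: [-0.9, 1.4, 0.0]
grip_width: 0.0002
```

Emit:
{"api": "play_rows", "payload": {
  "motion": [
    {"delta_pos": [0,0.004,0],"rot": [0,0,0]},
    {"delta_pos": [0,0.004,0],"rot": [0,0,0]}
  ]
}}

```text
t: 29.6
position: [0.5179, 0.0245, 0.0221]
tcp_rot: [0.0, 0.779, 0.626, 0.0]
force: [-0.5, 0.3, 0.5]
grip_width: 0.0003
```

Emit:
{"api": "play_rows", "payload": {
  "motion": [
    {"delta_pos": [0,0.004,0],"rot": [0,0,0]},
    {"delta_pos": [0,0.006,0],"rot": [0,0,0]}
  ]
}}

```text
t: 29.8
position: [0.5184, 0.0244, 0.0219]
tcp_rot: [-0.001, 0.779, 0.627, -0.0]
force: [-9.2, 4.0, 4.1]
grip_width: 0.0001
```

Emit:
{"api": "play_rows", "payload": {
  "motion": [
    {"delta_pos": [0,0.004,0],"rot": [0,0,0]},
    {"delta_pos": [0,0.004,0],"rot": [0,0,0]}
  ]
}}

```text
t: 30.0
position: [0.5186, 0.0243, 0.0217]
tcp_rot: [-0.001, 0.779, 0.627, -0.001]
force: [-11.6, 4.0, 7.5]
grip_width: -0.0002
```

```bash
python3 - <<'E'
from h import *
st(); f,W,c=cam("scene"); save("s3",f[150:330,150:430],2.8)
E
```

```text
t30.00 dock [-143.9  -72.9] z21.7 yaw77.6 F [-12.1   1.5   7.5] j [ 0.05  0.39 -0.35  0.83  0.    1.83] w-0.000
```

View pics/s3.png

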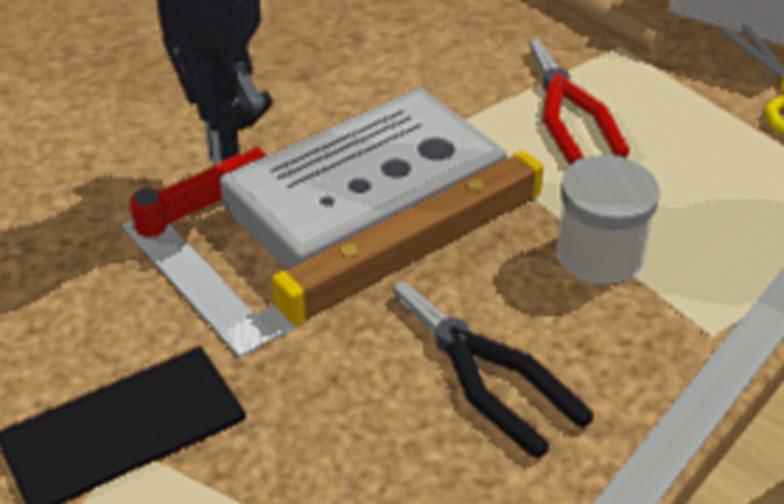

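The keeper, from (147,210) to (262,155), lies along the block's rear face, and the sudden force rise shows it is at its stop. Backing off straight and checking.

Emit:
{"api": "play_rows", "payload": {
  "motion": [
    {"delta_pos": [0,-0.03,0],"rot": [0,0,0]},
    {"delta_pos": [0,-0.1,0],"rot": [0,0,0]},
    {"delta_pos": [0,-0.2,0],"rot": [0,0,0]},
    {"delta_pos": [0,-0.32,-0.1],"rot": [0,0,0]},
    {"delta_pos": [0,-0.4,-0.25],"rot": [0,0,0]},
    {"delta_pos": [0,-0.45,-0.4],"rot": [0,0,0]},
    {"delta_pos": [0,-0.45,-0.5],"rot": [0,0,0]},
    {"delta_pos": [0,-0.45,-0.5],"rot": [0,0,0]},
    {"delta_pos": [0,-0.45,-0.5],"rot": [0,0,0]}
  ]
}}

```text
t: 30.95
position: [0.4109, 0.0481, 0.1473]
tcp_rot: [0.001, 0.779, 0.626, 0.001]
force: [0.3, -0.9, -0.6]
grip_width: -0.0003
```

```bash
python3 - <<'E'
from h import *
st(); f=blk(); save("t3",f[150:300,200:360],4)
E
```

```text
t30.95 dock [-254.1  -72.4] z147.3 yaw77.6 F [ 0.5 -0.8 -0.6] j [ 0.12  0.07 -0.42  1.08 -0.    1.9 ] w-0.000
block 3363 c [-56.3   6.2] s [200.2 113.7] ang -0.2 box [[-113, -94], [0, -94], [1, 106], [-113, 106]]
red 208 c [-123.7  -95.3] s [94.9 13.8] ang 0.1 box [[-131, -143], [-117, -143], [-117, -48], [-131, -48]]
bar 887 c [12.9 -0.2] s [239.5  26.8] ang 0.2 box [[0, -120], [27, -120], [26, 120], [-1, 119]]
```

View pics/t3.png

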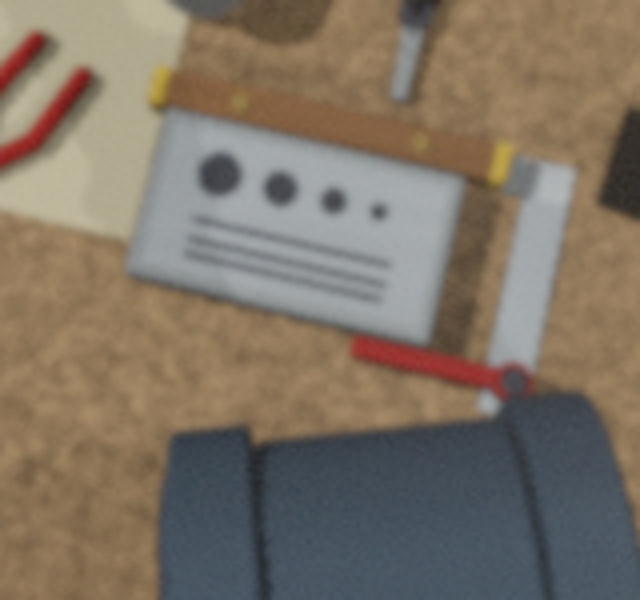

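The keeper is shut (0.1° off), running from (512,380) to (355,348) parallel to the rear face. The block is flush against the bar and the arm is clear of everything. Handing in.

```bash
python3 -c "
from cell import robot
print(robot.sign_off())"
```

```text
the job is handed in; nothing more can be done
None
```

I walked the block to the stop bar with six pushes at alternate rear corners. It is flush against the bar, the keeper is shut, and I handed the job in at about 31 s of the 72 s allowed. The hand-in gives no verdict.

**Swing:** the ends led in turn, with the heading going to about +9° and then -8°. That passed the 0.08 rad of step 1 on the first push.

**Forces:** the highest reading at the end of a move was about 30 N, early in the first push while the finger was also bearing down. Later pushes mostly read 19–27 N. Force is only reported at the end of each move, so I did not see peaks within a move.

**Last checks (top camera, about 2 mm calibration):**

| Check | Measured | Needed |
|---|---|---|
| Block front corners from the bar face | about 0 to +1 mm | within 4 mm |
| Block centre along the bar | +6 mm | within ±20 mm |
| Block angle to the bar | about -0.2 to -0.4° | flush |
| Keeper angle | about 0.1° (0.002 rad) | below 0.09 rad |

The arm was about 14 cm clear of the block and keeper, and the tool force read zero apart from noise. The pliers, jar and phone looked unmoved in the pictures. I did not measure them, and the last close views did not show the whole hammer. No check failed or disagreed.

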